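# Third hand at the fruit slicer: hold the blade cartridge home for the thumbscrews

### The job

Lift the fruit pusher off the slicer's rails and stand it on the worktop clear of the slicer. Then fit the cartridge with the three widely spaced blades into the slicer's open bay, flat between the rails with its nose towards the sprung stop (leave the many-bladed one and everything else where they are), and push it fully home against the stop without ramming it. Finish while still holding it there with a steady push of about 15 N on the stop (10 to 20 N), because a colleague will now tighten the side thumbscrews and the spring would push it out again.

Things in the scene. Friction and masses are not known exactly. Their poses are not given: they have to be found in the camera images.
- slicer: aluminium tabletop fruit slicer, 220 (x = -115 to 105) x 126 (y, over the rails) x 84 mm high, fixed to the worktop by suction feet. Origin on the worktop at its middle; +x is the way a cartridge is pushed home. Two side rails along x, 102 mm apart inside, 12 mm wide, rounded tops at z = 66 mm. At x = 20 mm a backed-off thumbscrew sticks out on each side, to y = +-87 mm
- bay (a point): centre of the slicer's open bay at ledge height (slicer frame [9, 0, 48] mm, slicer's axes). The bay lies between the rails, from the edge of the ribbed runway plate (65 mm to -x of this point, its top 7 mm higher) to the stop's face (66 mm to +x). A cartridge lies on slippery plastic ledges, 9 mm wide, along both rails, top at z = 48 mm; between them it is open
- stop: cross bar at the far end of the bay, 16 x 104 x 40 mm, fixed to the slicer; its top is 84 mm above the worktop. Origin in the middle of its face that looks to the slicer's -x, at ledge height (slicer frame [75, 0, 48] mm); axes as the slicer's
- ejector (a joint): two 8 mm sprung ejector pins on one slide that stick 6 mm out of the stop's face, 26 mm either side of the middle, 24 mm above the ledges: 0 = out, 0.006 = pushed in flush with the face. The spring pushes back with 2 N at 0 and 6 N at flush; there the cartridge meets the solid, stiff face
- wide_cartridge: the cartridge to fit: steel frame 92 (x) x 96 (y) x 12 mm, 0.15 to 0.3 kg, with 3 blades along x, 19 mm apart, no higher than the frame. Origin: centre of its underside. At its nose (+x end) a lip 6 mm thick, 34 mm high; across the other end (centre x = -37 mm) an upright black grip bar 12 thick (x) x 64 long (y), z = 12 to 48 mm. Starts flat on the worktop
- wide_cartridge_nose (a point): middle of the lower front edge of that cartridge, its [46, 0, 0] mm; it meets the origin of stop when the cartridge is home
- wide_cartridge_grip (a point): middle of its grip bar, [-37, 0, 36] mm, 12 mm below the bar's top; axes as the cartridge's (so x is across the bar's 12 mm)
- narrow_cartridge: the other cartridge, same frame and grip bar but 10 blades 7 mm apart; stays where it is, flat on the worktop. Origin and axes like the first
- pusher: white fruit pusher on the rails over the bay: plate 90 (x) x 122 (y) mm, 68 mm high in all, about 0.2 kg, two keel ribs below (9 mm high, 92 mm over both) that hang between the rails; on the worktop it stands on them. Origin: centre, at the foot of the ribs; z up. On the rails its origin is 57 mm above the worktop
- pusher_knob (a point): middle of the pusher's upright round knob, 35 mm in diameter here, 52 mm above the pusher's origin; the knob's top is 16 mm higher and its round grip part reaches 12 mm lower
- portion_cup: paper portion cup with custard, 58 mm wide, 43 high, standing on the worktop; bystander. Origin at the centre of its base
- ring_cutter: small steel ring cutter, 55 mm wide, 31 high, on the worktop; bystander. Origin at the centre of its base
- film_dispenser: the cling film dispenser that stands between robot and work, fixed: box 124 (world x) x 360 (world y) mm, about 150 mm high with its lid ajar; origin at the centre of its base. Keep the gripper and wrist clear of it

How it is judged:
By the outcome, as a careful person would: the job done as asked, in the order asked, and still so for the second after the job is handed in, while the arm keeps its last pose, push and grip.
It also fails if it takes over 64 s, if anything falls off the work surface, if the arm or the gripper's body presses on something with over 40 N, if the wrist force passes 120 N, or if a joint passes its speed limit or range.

### The arm

A 6-joint arm with a two-finger parallel gripper is mounted at the origin on a cart in front of the work surface, level with it; the furniture and walls round the work are solid. World frame = base frame: x ahead of the robot, y to its left, z up, the work surface at z = 0. Lengths are in m, angles in degrees, forces in N, time in s.
With the tool pointing down it reaches from about 0.25 to 0.725 m from the base axis. Payload 9.7 kg.
Tool frame: the origin (TCP) lies midway between the tips of the shut fingers; the grasp point (between the pads) lies 19 mm behind it; z points along the fingers, y is the line along which they close (so a half turn about z gives the same grasp; the last joint's range is limited). The gripper opens to 85 mm and grips with 20 to 120 N. Pads are 22 mm wide; open, the fingers measure 114 mm over their backs; the gripper's body (76 mm by 85 mm) begins 54 mm behind the grasp point. The pads swing forward as they close: fully open they stand 13 mm farther back than shut.
Start: joints at [63.14, 4.979, 10.078, 95.1, 0, 90], TCP at [0.248, 0.491, 0.231] pointing down, gripper open.
Joint ranges: [-179.16, 179.16], [-48.56, 103.87], [-65.8, 70.77], [-126.05, 130.52], [-82.76, 87.17], [-180, 180]. Speed limits (degrees/s): [127.2, 127.2, 147.25, 180, 180, 180].

### API

Orientations are given as [roll, pitch, yaw] about the fixed x, y, z axes, in that order (R = Rz(yaw) Ry(pitch) Rx(roll)).
In Python, from workcell import bot gives the robot as it stands.
- The arm moves only by the shell command python3 -m crank 'ROWS' [FORCE]. ROWS is JSON, a list of rows, each an object with "gripper": the finger opening in mm, from 0 to 85.4; "travel": the shift along the tool's x, y, z in mm, a list of three; "twist": the turn, a rotation vector about the tool's x, y, z in rad, a list of three. In form: [{"gripper": gripper, "travel": [tx, ty, tz], "twist": [rx, ry, rz]}, ...]. A call has 1 to 12 rows; each row shifts and turns the commanded pose from where the row before left it, along the tool's axes as they then stand; what a row does not reach is not made up. A row lasts 1/8 s, in which the tool goes at most 62.5 mm and 10.7 degrees, less where a joint would pass 70% of its speed; a pose out of reach is approached as far as the arm can. A call is refused whole if a number of a shift passes 62.5 or a number of a turn 0.188, either way. A call with a gripper value outside its range is refused whole. The fingers move at their own pace and stop on an object; FORCE is the grip in N (left out, the last holds). Time passes only in rows, so rows that do not move let the fingers close. It gives the time, the measured TCP pose, the force, the opening and the grip force at its end, in the units of the state.
- bot.get_obs(): the state, without advancing time (a new reading comes with each control period).
- bot.camera(name): name is "scene" or "top"; returns the picture (400x640x3 uint8, red, green, blue); there is no depth.
- bot.calibration(name): a dict with "vfov" (degrees; the focal length in pixels is half the picture's height over the tangent of half this angle, whatever the lens; pixels are square), "cx", "cy" (the principal point, pixels), "camera_from_world" (4x4, takes a point from world to camera coordinates). Camera axes: x right, y down, z forward; pixel columns grow to the right and rows downward; lengths in m; the calibration is good to about 2 mm. A picture is of the moment at which its call begins. calibration takes no time and is no camera call.
- bot.job_done(): hands the job in; it is judged then, once.
The state is a dict: "time": time; "q": joint angles; "qd": joint speeds; "joint_efforts": joint torques, N m; "ee_pos": TCP position; "tcp_rot": TCP orientation; "wrist_force": force on the tool from outside, world axes, zero at the start; "torque": the same for the moment, N m; "opening": finger opening in m; "grasp_force": force on a finger pad.
Only numpy, scipy, OpenCV 4.12 (cv2) and the standard library are available. Lean on these libraries where they do the work, as an engineer would, in place of code of your own. Each camera call takes 0.05 s, during which the arm holds its last target. There are 200 camera calls.

## Working session

There is one attempt and no reset: what is moved stays moved. The work goes in short steps, Python scripts to look and compute and a shell command to move; the robot and the scene stay as the last step left them, time stands still between calls to the robot, and variables do not carry over. Pictures are saved under pics/ and viewed, at most 10 in all, crops included, and the job is handed in when it is done.

```bash
mkdir -p pics
python3 - <<'E'
from workcell import bot
import cv2
for n in("scene","top"):
    cv2.imwrite(f"pics/{n}0.png",bot.camera(n)[:,:,::-1]); print(n,bot.calibration(n))
print(bot.get_obs())
E
```

```text
scene {'vfov': 56.96206088849818, 'cx': 317.6772638976071, 'cy': 194.48006796946265, 'camera_from_world': array([[ 0.72283944, -0.69099439,  0.00546745, -0.50069839],
       [-0.48592191, -0.51390972, -0.70694886,  0.26278565],
       [ 0.49130747,  0.50835377, -0.70724353,  0.760618  ],
       [ 0.        ,  0.        ,  0.        ,  1.        ]])}
top {'vfov': 52.279922717279, 'cx': 316.57408629300596, 'cy': 206.29660827703427, 'camera_from_world': array([[ 2.85649928e-02, -9.99591792e-01,  5.39535618e-04,
        -1.46493870e-01],
       [-9.79299275e-01, -2.80932993e-02, -2.00458715e-01,
         5.61936305e-01],
       [ 2.00392044e-01,  5.19773492e-03, -9.79702002e-01,
         9.74879941e-01],
       [ 0.00000000e+00,  0.00000000e+00,  0.00000000e+00,
         1.00000000e+00]])}
{'time': 0.1, 'q': array([ 6.31418734e+01,  5.00691205e+00,  1.00391706e+01,  9.50996583e+01,
       -9.11564524e-04,  9.00003217e+01]), 'qd': array([-0.00056189, -0.1482025 , -0.02761274, -0.05504714,  0.0434674 ,
        0.02521752]), 'joint_efforts': array([-1.31960228e-04, -5.21561694e+01,  4.65653872e+01,  1.60744437e-02,
        2.24921172e-05,  1.64366321e-05]), 'ee_pos': array([0.24839123, 0.49048393, 0.2306655 ]), 'tcp_rot': array([-1.79932600e+02,  9.11942372e-04,  1.53141553e+02]), 'wrist_force': array([0.24045721, 0.13621152, 0.20100778]), 'torque': array([-0.01535267,  0.01385801, -0.04299471]), 'grasp_force': 0.0, 'opening': 0.08538073832731792}
```

View pics/scene0.png

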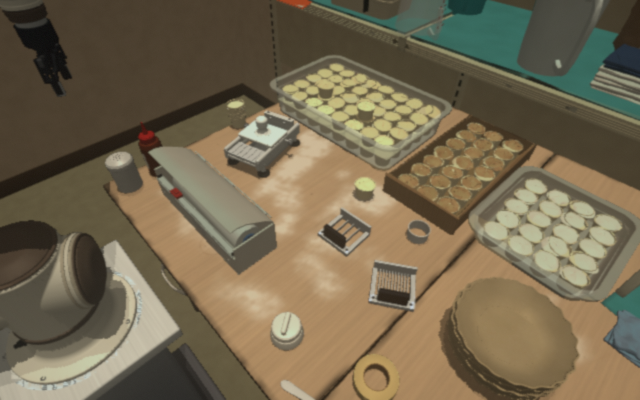

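View pics/top0.png

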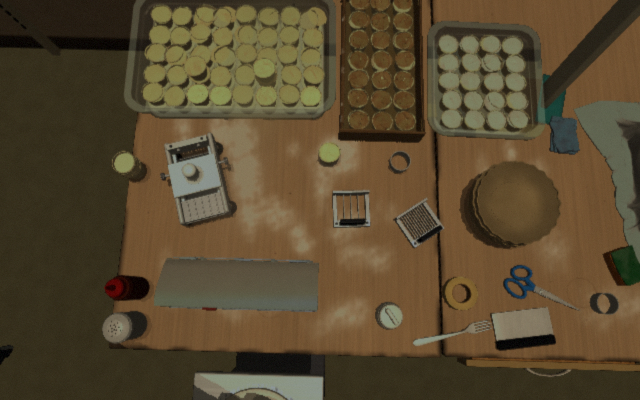

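The slicer is at about (197,178) in the top view, with its stop at the far end. The wide cartridge is at (351,209) with its grip towards the robot, and the narrow one is at (418,223). I'll enlarge both areas to measure them.

```bash
python3 - <<'E'
import cv2,numpy as np
t=cv2.imread("pics/top0.png")
a=cv2.resize(t[125:230,150:245],None,fx=5,fy=5,interpolation=cv2.INTER_CUBIC)
b=cv2.resize(t[180:240,322:382],None,fx=5,fy=5,interpolation=cv2.INTER_CUBIC)
b=cv2.copyMakeBorder(b,0,a.shape[0]-b.shape[0],0,0,cv2.BORDER_CONSTANT)
cv2.imwrite("pics/crop0.png",np.hstack([a,b]))
E
cat > h.py <<'E'
import numpy as np
from workcell import bot
def cal(n):
    c=bot.calibration(n); return c,200/np.tan(np.radians(c["vfov"]/2)),np.array(c["camera_from_world"])
def px2w(n,u,v,z):
    c,f,T=cal(n); d=T[:3,:3].T@np.array([(u-c["cx"])/f,(v-c["cy"])/f,1]); o=-T[:3,:3].T@T[:3,3]
    return o+d*(z-o[2])/d[2]
def w2px(n,p):
    c,f,T=cal(n); q=T[:3,:3]@np.asarray(p)+T[:3,3]; return f*q[:2]/q[2]+[c["cx"],c["cy"]]
E
```

```text
(no output)
```

View pics/crop0.png

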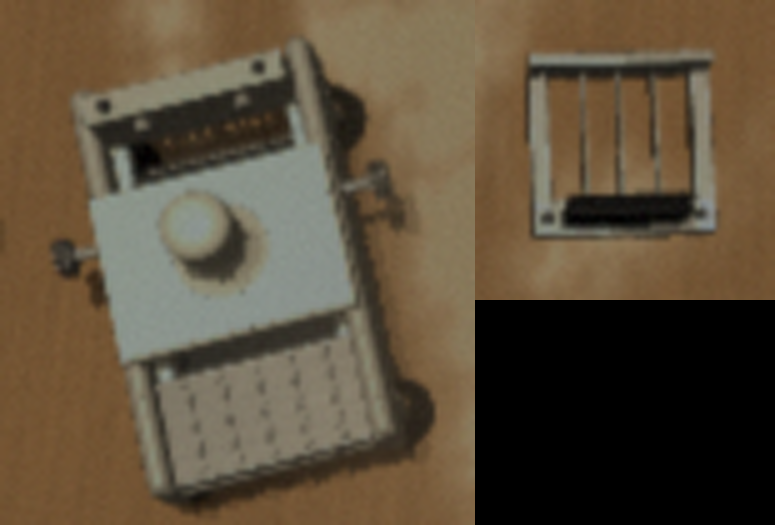

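```bash
cat >> h.py <<'E'
from scipy.optimize import least_squares
def fit(n,model,pix,z0=0,x0=(0.4,0.2,0),free=3):
    m=np.array(model,float)/1000; pix=np.array(pix,float)
    def W(p):
        c,s=np.cos(p[2]),np.sin(p[2]); w=m.copy(); w[:,0]=p[0]+c*m[:,0]-s*m[:,1]; w[:,1]=p[1]+s*m[:,0]+c*m[:,1]; w[:,2]+=z0; return w
    r=least_squares(lambda p:np.ravel([w2px(n,w)-q for w,q in zip(W(p),pix)]),x0,loss="soft_l1")
    res=np.array([w2px(n,w)-q for w,q in zip(W(r.x),pix)])
    return r.x,res
E
python3 - <<'E'
from h import *
np.set_printoptions(precision=4,suppress=True)
c=lambda L,ox,oy:[((x+.5)/5-.5+ox,(y+.5)/5-.5+oy) for x,y in L]
P=c([(92,200),(322,145),(357,302),(122,362)],150,125)
for zt in (10,14):
  p,r=fit("top",[(45,61,zt),(45,-61,zt),(-45,-61,zt),(-45,61,zt)],P,.057); print("pusher",zt,p[:2],np.degrees(p[2]),r.ravel())
S=c([(66,258),(380,175),(155,490),(392,432),(75,97),(303,42)],150,125)
# thumbscrew tips z? rails near ends outer corner, far ends
p,r=fit("top",[(-115,57,66),(-115,-57,66),(105,57,66),(105,-57,66)],S[2:]);print("slicer",p[:2],np.degrees(p[2]),r.ravel())
C=c([(530-475,55),(713-475,54),(532-475,236),(715-475,233),(567-475,222),(694-475,219)],322,180)
p,r=fit("top",[(46,48,34),(46,-48,34),(-46,48,12),(-46,-48,6),(-43,32,30),(-43,-32,30)],C);print("cart",p[:2],np.degrees(p[2]),r.ravel())
print("knob",px2w("top",*c([(195,224)],150,125)[0],.121))
for n in("top","scene"):
  _,_,T=cal(n);print(-T[:3,:3].T@T[:3,3])
o=px2w("top",330,153,.043);print("cup",o, "film",px2w("top",160,310,0.05),px2w("top",318,310,.05),px2w("top",318,262,.15))
print("ring",px2w("top",400,162,.03))
E
```

```text
pusher 10 [0.6366 0.1832] 16.206761440918395 [-0.5399 -0.3618  0.1895 -0.7823  0.398   0.6094 -0.0825  0.4228]
pusher 14 [0.6355 0.1819] 16.236612022637427 [-0.656  -0.4029  0.2545 -0.8913  0.5113  0.6259 -0.1559  0.5111]
slicer [0.6368 0.1809] 16.85509055111457 [ 1.7292  1.1381 -0.9044  0.9209  0.8492 -1.226  -1.6805 -1.1083]
cart [ 0.5703 -0.2213] 2.9732452032738457 [ 0.0348 -0.051   0.1812 -0.6796  0.403  -0.0972  0.1476  0.0092 -0.1394
  0.3497 -0.7175  0.3792]
knob [0.6349 0.1809 0.121 ]
[ 0.3591 -0.1357  1.0678]
[ 0.1159 -0.5976  0.7265]
cup [ 0.7132 -0.1616  0.043 ] film [0.3001 0.2415 0.05  ] [ 0.311  -0.1411  0.05  ] [ 0.4199 -0.1377  0.15  ]
ring [ 0.6979 -0.3485  0.03  ]
```

```bash
cat >> h.py <<'E'
from scipy.spatial.transform import Rotation as Rn
def go(target,yaw=None):
    o=bot.get_obs(); R=Rn.from_euler("xyz",o["tcp_rot"],degrees=True)
    if yaw is not None:
        Rt=Rn.from_euler("xyz",[180,0,yaw],degrees=True); print("twist rad",(R.inv()*Rt).as_rotvec().round(4)); R=Rt
    print("travel mm",(R.inv().apply(np.array(target)-o["ee_pos"])*1000).round(1),"t",round(o["time"],2))
E
python3 -m crank '[{"gripper":85,"travel":[0,0,0],"twist":[0,0,0.165]},{"gripper":85,"travel":[0,0,0],"twist":[0,0,0.165]},{"gripper":85,"travel":[0,0,0],"twist":[0,0,0.165]},{"gripper":85,"travel":[0,0,0],"twist":[0,0,0.165]},{"gripper":85,"travel":[0,0,0],"twist":[0,0,0.16]},{"gripper":85,"travel":[0,0,0],"twist":[0,0,0]}]' 60
python3 -c "
from h import *
go((.635,.181,.20),106.3)"
```

```text
time: 0.85
ee_pos: [0.2484, 0.4906, 0.2309]
tcp_rot: [-180.0, 0.0, 106.2]
wrist_force: [0.3, -0.4, 0.5]
opening: 0.0849
grasp_force: 0.0
twist rad [-0.0004  0.0005 -0.0014]
travel mm [-405.6  284.1   30.9] t 0.85
```

```bash
python3 -m crank '[{"gripper":85,"travel":[-40.5,28.4,0],"twist":[0,0,0]},{"gripper":85,"travel":[-40.5,28.4,0],"twist":[0,0,0]},{"gripper":85,"travel":[-40.5,28.4,0],"twist":[0,0,0]},{"gripper":85,"travel":[-40.5,28.4,0],"twist":[0,0,0]},{"gripper":85,"travel":[-40.5,28.4,0],"twist":[0,0,0]},{"gripper":85,"travel":[-40.5,28.4,0],"twist":[0,0,0]},{"gripper":85,"travel":[-40.5,28.4,0],"twist":[0,0,0]},{"gripper":85,"travel":[-40.5,28.4,0],"twist":[0,0,0]},{"gripper":85,"travel":[-40.5,28.4,15],"twist":[0,0,0]},{"gripper":85,"travel":[-40.5,28.4,15],"twist":[0,0,0]},{"gripper":85,"travel":[0,0,0],"twist":[0,0,0]},{"gripper":85,"travel":[0,0,0],"twist":[0,0,0]}]'
python3 - <<'E'
from h import *
import cv2
go((.635,.181,.092),106.3)
s=bot.camera("scene")[:,:,::-1]
cv2.imwrite("pics/s1.png",cv2.resize(s[60:220,160:360],None,fx=4,fy=4,interpolation=cv2.INTER_CUBIC)[:600])
E
```

```text
time: 2.35
ee_pos: [0.6337, 0.1807, 0.201]
tcp_rot: [-180.0, -0.0, 106.3]
wrist_force: [0.3, -0.1, 0.5]
opening: 0.0848
grasp_force: 0.0
twist rad [-0.0008 -0.0002 -0.0005]
travel mm [-1.00e-01  1.30e+00  1.09e+02] t 2.35
```

View pics/s1.png

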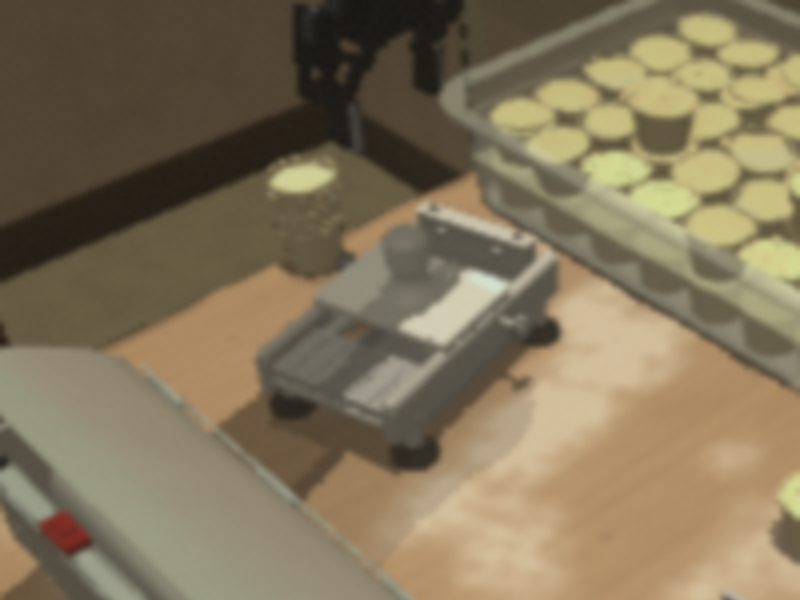

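The gripper is above the knob, whose top is at crop pixel (405,235), and the way down is clear.

```bash
python3 -m crank '[{"gripper":85,"travel":[0,1.3,30],"twist":[0,0,0]},{"gripper":85,"travel":[0,0,30],"twist":[0,0,0]},{"gripper":85,"travel":[0,0,30],"twist":[0,0,0]},{"gripper":85,"travel":[0,0,19],"twist":[0,0,0]},{"gripper":30,"travel":[0,0,0],"twist":[0,0,0]},{"gripper":30,"travel":[0,0,0],"twist":[0,0,0]},{"gripper":30,"travel":[0,0,0],"twist":[0,0,0]},{"gripper":30,"travel":[0,0,0],"twist":[0,0,0]},{"gripper":30,"travel":[0,0,0],"twist":[0,0,0]},{"gripper":30,"travel":[0,0,0],"twist":[0,0,0]}]' 50
```

```text
time: 3.65
ee_pos: [0.6359, 0.1813, 0.0942]
tcp_rot: [179.8, -0.0, 106.2]
wrist_force: [-1.4, -0.5, 5.5]
opening: 0.0331
grasp_force: 49.7
```

```bash
python3 -m crank '[{"gripper":30,"travel":[0,0,-8],"twist":[0,0,0]},{"gripper":30,"travel":[0,0,-15],"twist":[0,0,0]},{"gripper":30,"travel":[0,0,-25],"twist":[0,0,0]},{"gripper":30,"travel":[0,0,-20],"twist":[0,0,0]},{"gripper":30,"travel":[0,0,-12],"twist":[0,0,0]},{"gripper":30,"travel":[0,0,0],"twist":[0,0,0]}]'
python3 -c "
from h import *
go((.575,-.03,.172),106.2)"
```

```text
time: 4.4
ee_pos: [0.6357, 0.1811, 0.1734]
tcp_rot: [179.9, 0.0, 106.2]
wrist_force: [0.2, 0.3, -2.4]
opening: 0.033
grasp_force: 50.1
twist rad [ 0.0016  0.     -0.0008]
travel mm [-185.8 -117.2    1.4] t 4.4
```

```bash
python3 -m crank '[{"gripper":30,"travel":[-12,-8,0],"twist":[0,0,0]},{"gripper":30,"travel":[-27,-17,0],"twist":[0,0,0]},{"gripper":30,"travel":[-36,-23,0],"twist":[0,0,0]},{"gripper":30,"travel":[-36,-23,0],"twist":[0,0,0]},{"gripper":30,"travel":[-36,-23,0],"twist":[0,0,0]},{"gripper":30,"travel":[-27,-16,0],"twist":[0,0,0]},{"gripper":30,"travel":[-12,-8,0],"twist":[0,0,0]},{"gripper":30,"travel":[0,0,15],"twist":[0,0,0]},{"gripper":30,"travel":[0,0,30],"twist":[0,0,0]},{"gripper":30,"travel":[0,0,30],"twist":[0,0,0]},{"gripper":30,"travel":[0,0,25],"twist":[0,0,0]},{"gripper":30,"travel":[0,0,0],"twist":[0,0,0]}]'
python3 -m crank '[{"gripper":30,"travel":[0,0,14],"twist":[0,0,0]},{"gripper":30,"travel":[0,0,10],"twist":[0,0,0]},{"gripper":30,"travel":[0,0,6],"twist":[0,0,0]},{"gripper":30,"travel":[0,0,3],"twist":[0,0,0]},{"gripper":30,"travel":[0,0,1],"twist":[0,0,0]},{"gripper":30,"travel":[0,0,0],"twist":[0,0,0]}]'
```

```text
time: 5.9
ee_pos: [0.572, -0.0293, 0.069]
tcp_rot: [-179.7, -0.1, 106.2]
wrist_force: [-0.0, -0.0, -1.9]
opening: 0.0333
grasp_force: 50.4
time: 6.65
ee_pos: [0.5738, -0.0305, 0.0386]
tcp_rot: [180.0, 0.0, 106.2]
wrist_force: [-0.3, 0.1, -2.5]
opening: 0.0328
grasp_force: 50.4
```

```bash
python3 -m crank '[{"gripper":30,"travel":[0,0,0.8],"twist":[0,0,0]},{"gripper":30,"travel":[0,0,0.8],"twist":[0,0,0]},{"gripper":30,"travel":[0,0,0],"twist":[0,0,0]}]'
```

```text
time: 7.02
ee_pos: [0.5736, -0.0304, 0.0366]
tcp_rot: [-180.0, -0.0, 106.2]
wrist_force: [0.1, -0.7, -3.1]
opening: 0.0331
grasp_force: 50.4
```

```bash
python3 -m crank '[{"gripper":30,"travel":[0,0,0.8],"twist":[0,0,0]},{"gripper":30,"travel":[0,0,0.8],"twist":[0,0,0]},{"gripper":30,"travel":[0,0,0],"twist":[0,0,0]}]'
python3 - <<'E'
from h import *
import cv2
s=bot.camera("scene")[:,:,::-1]; t=bot.camera("top")[:,:,::-1]
cv2.imwrite("pics/top2.png",t)
a=cv2.resize(s[120:270,200:400],None,fx=2,fy=2); b=cv2.resize(t[125:230,150:245],None,fx=4,fy=4,interpolation=cv2.INTER_CUBIC)
a=cv2.copyMakeBorder(a,0,120,0,0,cv2.BORDER_CONSTANT)
cv2.imwrite("pics/c2.png",np.hstack([a,b]))
E
```

```text
time: 7.4
ee_pos: [0.5737, -0.0305, 0.0362]
tcp_rot: [180.0, 0.0, 106.2]
wrist_force: [-4.1, -0.4, 7.1]
opening: 0.0325
grasp_force: 51.3
```

View pics/c2.png

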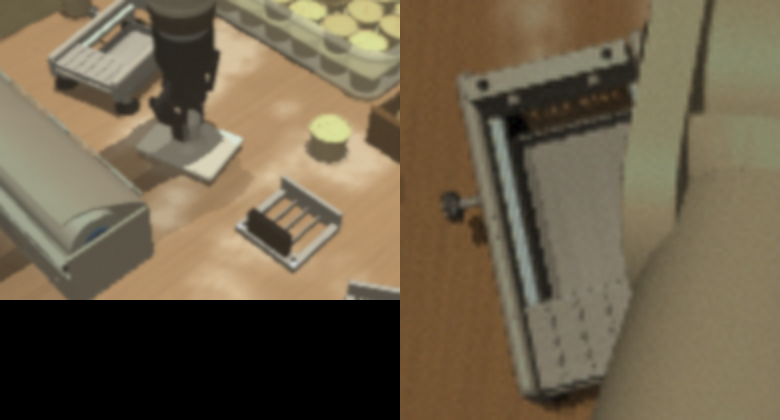

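The pusher stands on the worktop between the slicer and the wide cartridge, with 7 N of contact. I'll release it and back off.

```bash
python3 -m crank '[{"gripper":85,"travel":[0,0,0],"twist":[0,0,0]},{"gripper":85,"travel":[0,0,0],"twist":[0,0,0]},{"gripper":85,"travel":[0,0,0],"twist":[0,0,0]},{"gripper":85,"travel":[0,0,0],"twist":[0,0,0]},{"gripper":85,"travel":[0,0,-15],"twist":[0,0,0]},{"gripper":85,"travel":[0,0,-30],"twist":[0,0,0]},{"gripper":85,"travel":[0,0,-30],"twist":[0,0,0]},{"gripper":85,"travel":[0,0,-30],"twist":[0,0,0]},{"gripper":85,"travel":[0,0,-15],"twist":[0,0,0]},{"gripper":85,"travel":[0,0,0],"twist":[0,0,0.115]},{"gripper":85,"travel":[0,0,0],"twist":[0,0,0.115]},{"gripper":85,"travel":[0,0,0],"twist":[0,0,0]}]' 60
python3 -c "
from h import *
go((.5334,-.2232,.12),93)"
```

```text
time: 9.0
ee_pos: [0.5736, -0.0304, 0.155]
tcp_rot: [-180.0, -0.0, 93.0]
wrist_force: [0.1, -0.3, 0.1]
opening: 0.085
grasp_force: 0.0
twist rad [-0.0003 -0.      0.0004]
travel mm [-190.4  -50.2   35. ] t 9.0
```

```bash
python3 -m crank '[{"gripper":85,"travel":[-20,-5.2,0],"twist":[0,0,0]},{"gripper":85,"travel":[-40,-10.5,0],"twist":[0,0,0]},{"gripper":85,"travel":[-50,-13.5,0],"twist":[0,0,0]},{"gripper":85,"travel":[-40,-10.5,5],"twist":[0,0,0]},{"gripper":85,"travel":[-30,-7.8,15],"twist":[0,0,0]},{"gripper":85,"travel":[-10.4,-2.7,15],"twist":[0,0,0]},{"gripper":85,"travel":[0,0,0],"twist":[0,0,0]},{"gripper":85,"travel":[0,0,0],"twist":[0,0,0]}]'
python3 - <<'E'
from h import *
import cv2
go((.5334,-.2232,.019),93)
s=bot.camera("scene")[:,:,::-1]; t=bot.camera("top")[:,:,::-1]
cv2.imwrite("pics/top3.png",t)
a=cv2.resize(s[180:270,280:380],None,fx=4,fy=4); b=cv2.resize(t[125:230,150:245],None,fx=4,fy=4,interpolation=cv2.INTER_CUBIC)
a=cv2.copyMakeBorder(a,0,60,0,0,cv2.BORDER_CONSTANT)
cv2.imwrite("pics/c3.png",np.hstack([a,b]))
E
```

```text
time: 10.0
ee_pos: [0.5336, -0.2226, 0.1205]
tcp_rot: [180.0, -0.0, 93.0]
wrist_force: [-0.1, -0.0, -0.6]
opening: 0.0848
grasp_force: 0.0
twist rad [ 0.0002 -0.0001  0.0007]
travel mm [ -0.6  -0.3 101.5] t 10.0
```

View pics/c3.png

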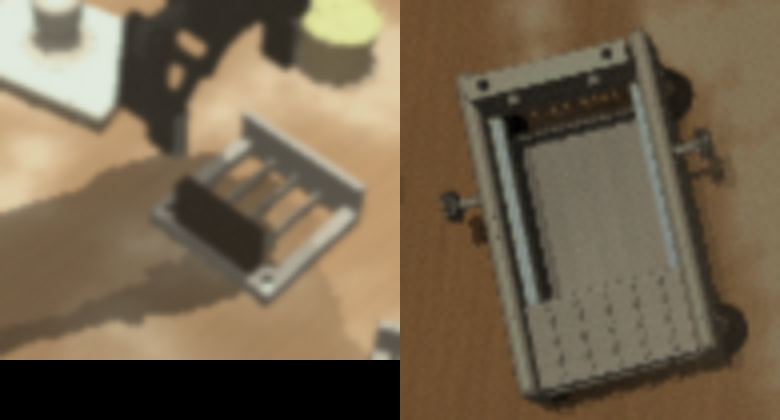

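Both the cartridge and the empty bay are in clear view. I'll warp the slicer to slicer-frame planes so I can measure its pose accurately.

Run:
```python
from h import *
import cv2
t=cv2.imread("pics/top3.png")
x0,y0,a=.6366,.182,np.radians(16.4)
P=[]
for z in(84,66,48):
    ly,lx=np.meshgrid(65-np.arange(260)/2,120-np.arange(490)/2); lx=lx/1000;ly=ly/1000
    X=x0+np.cos(a)*lx-np.sin(a)*ly; Y=y0+np.sin(a)*lx+np.cos(a)*ly
    c,f,T=cal("top"); q=np.stack([X,Y,0*X+z/1000],-1)@T[:3,:3].T+T[:3,3]
    m=(f*q[...,:2]/q[...,2:]+[c["cx"],c["cy"]]).astype(np.float32)
    P.append(cv2.remap(t,m[...,0],m[...,1],cv2.INTER_CUBIC))
def ln(p,y=None,x=None):
    c=(0,0,255)
    if y is not None: u=int((65-y)*2); cv2.line(p,(u,0),(u,489),c,1)
    if x is not None: v=int((120-x)*2); cv2.line(p,(0,v),(259,v),c,1)
ln(P[0],x=75);ln(P[0],x=91)
for y in(57,-57): ln(P[1],y=y)
ln(P[1],x=-115);ln(P[1],x=105)
for y in(42,-42): ln(P[2],y=y)
ln(P[2],x=-56)
cv2.imwrite("pics/rect.png",np.hstack(P))
```

```text
(no output)
```

View pics/rect.png

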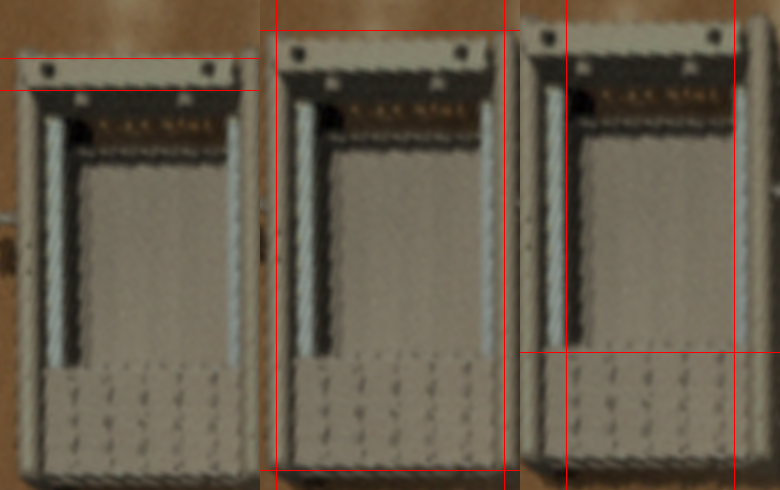

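```bash
python3 -m crank '[{"gripper":85,"travel":[-0.6,0,15],"twist":[0,0,0]},{"gripper":85,"travel":[0,0,30],"twist":[0,0,0]},{"gripper":85,"travel":[0,0,30],"twist":[0,0,0]},{"gripper":85,"travel":[0,0,17],"twist":[0,0,0]},{"gripper":85,"travel":[0,0,8],"twist":[0,0,0]},{"gripper":85,"travel":[0,0,0],"twist":[0,0,0]}]'
```

```text
time: 10.85
ee_pos: [0.5335, -0.2237, 0.0201]
tcp_rot: [-180.0, -0.0, 93.0]
wrist_force: [-0.3, -0.7, 0.5]
opening: 0.0846
grasp_force: 0.0
```

Panel 3 shows the left ledge's inner edge at u≈565 (predicted 566) and the right one at about 735 (predicted 734). The tilt is about 0.4–0.5°. In panel 1 the stop lies 1.5 mm further along +x than assumed. I'll close on the grip bar, then get edge profiles.

```bash
python3 -m crank '[{"gripper":5,"travel":[0,0,0],"twist":[0,0,0]},{"gripper":5,"travel":[0,0,0],"twist":[0,0,0]},{"gripper":5,"travel":[0,0,0],"twist":[0,0,0]},{"gripper":5,"travel":[0,0,0],"twist":[0,0,0]},{"gripper":5,"travel":[0,0,0],"twist":[0,0,0]},{"gripper":5,"travel":[0,0,0],"twist":[0,0,0]},{"gripper":5,"travel":[0,0,0],"twist":[0,0,0]},{"gripper":5,"travel":[0,0,0],"twist":[0,0,0]}]' 80
python3 - <<'E'
from h import *
import cv2
from scipy.ndimage import map_coordinates
t=cv2.imread("pics/top3.png").astype(float)
ch=t[...,0]-0.6*t[...,2]  # blueness picks ledges
x0,y0,a=.6366,.182,np.radians(16.4)
for xb in (45,25,5,-15,-35):
  out=[]
  for side in(1,-1):
    ys=side*np.arange(34,60,.5); pr=np.zeros(len(ys))
    for x in np.arange(xb-8,xb+8,1.):
      for i,y in enumerate(ys):
        X=x0+np.cos(a)*x/1e3-np.sin(a)*y/1e3;Y=y0+np.sin(a)*x/1e3+np.cos(a)*y/1e3
        u,v=w2px("top",[X,Y,.048]); pr[i]+=map_coordinates(ch,[[v],[u]],order=1)[0]/16
    w=np.clip(pr-np.percentile(pr,40),0,None); g=np.gradient(pr)
    out+=[round((w*ys).sum()/w.sum(),1),"in",ys[np.argmax(g)],"out",ys[np.argmin(g)]]
  print(xb,out)
E
```

```text
time: 11.85
ee_pos: [0.5337, -0.2239, 0.0205]
tcp_rot: [180.0, 0.0, 93.0]
wrist_force: [-0.5, 0.6, 5.9]
opening: 0.0106
grasp_force: 79.1
45 [np.float64(48.0), 'in', np.float64(44.0), 'out', np.float64(51.0), np.float64(-45.0), 'in', np.float64(-42.0), 'out', np.float64(-48.0)]Traceback (most recent call last):
  File "<stdin>", line 14, in <module>
  File "h.py", line 9, in w2px
    c,f,T=cal(n); q=T[:3,:3]@np.asarray(p)+T[:3,3]; return f*q[:2]/q[2]+[c["cx"],c["cy"]]
          ~~~^^^
  File "h.py", line 4, in cal
    c=bot.calibration(n); return c,200/np.tan(np.radians(c["vfov"]/2)),np.array(c["camera_from_world"])
ValueError: time passes only in moves, steps and waits
```

```bash
sed -i 's/^def cal(n):/from functools import lru_cache\n@lru_cache\ndef cal(n):/' h.py
python3 - <<'E'
from h import *
import cv2
from scipy.ndimage import map_coordinates
t=cv2.imread("pics/top3.png").astype(float)
ch=t[...,0]-0.6*t[...,2]
x0,y0,a=.6366,.182,np.radians(16.4)
c,f,T=cal("top")
def samp(x,y,z,im):
    x,y=x/1e3,y/1e3
    q=np.stack([x0+np.cos(a)*x-np.sin(a)*y,y0+np.sin(a)*x+np.cos(a)*y,0*x+z],-1)@T[:3,:3].T+T[:3,3]
    u=f*q[...,0]/q[...,2]+c["cx"];v=f*q[...,1]/q[...,2]+c["cy"]
    return map_coordinates(im,[v,u],order=1)
for xb in (45,25,5,-15,-35):
  o=[]
  for s in(1,-1):
    y,x=np.meshgrid(s*np.arange(36,58,.25),np.arange(xb-8,xb+8,1.))
    p=samp(x,y,.048,ch).mean(0); ys=y[0]; g=np.gradient(p); gp=np.clip(g,0,None)**2; gm=np.clip(-g,0,None)**2
    o+=[round((gp*ys).sum()/gp.sum(),1),round((gm*ys).sum()/gm.sum(),1)]
  print(xb,o)
gray=t.mean(2)
# rail outer silhouettes z~62
for xb in (80,50,-20,-60,-100):
  o=[]
  for s in(1,-1):
    y,x=np.meshgrid(s*np.arange(50,72,.25),np.arange(xb-8,xb+8,1.))
    p=samp(x,y,.062,t[...,2]-t[...,0]).mean(0); ys=y[0]; g=np.clip(np.gradient(p),0,None)**2
    o.append(round((g*ys).sum()/g.sum(),1))
  print("rail",xb,o)
E
```

```text
45 [np.float64(44.0), np.float64(51.0), np.float64(-42.0), np.float64(-48.7)]
25 [np.float64(44.2), np.float64(51.0), np.float64(-42.1), np.float64(-48.7)]
5 [np.float64(44.0), np.float64(50.8), np.float64(-42.2), np.float64(-48.9)]
-15 [np.float64(44.2), np.float64(50.8), np.float64(-42.5), np.float64(-48.8)]
-35 [np.float64(43.9), np.float64(50.8), np.float64(-42.5), np.float64(-48.8)]
rail 80 [np.float64(62.8), np.float64(-63.9)]
rail 50 [np.float64(62.2), np.float64(-51.5)]
rail -20 [np.float64(62.0), np.float64(-62.0)]
rail -60 [np.float64(62.4), np.float64(-68.0)]
rail -100 [np.float64(62.6), np.float64(-61.4)]
```

```bash
python3 -m crank '[{"gripper":5,"travel":[0,0,-5],"twist":[0,0,0]},{"gripper":5,"travel":[0,0,-12],"twist":[0,0,0]},{"gripper":5,"travel":[0,0,-25],"twist":[0,0,0]},{"gripper":5,"travel":[0,0,-30],"twist":[0,0,0]},{"gripper":5,"travel":[0,0,-30],"twist":[0,0,0]},{"gripper":5,"travel":[0,0,-25],"twist":[0,0,0]},{"gripper":5,"travel":[0,0,-13],"twist":[0,0,0]},{"gripper":5,"travel":[0,0,0],"twist":[0,0,-0.12]},{"gripper":5,"travel":[0,0,0],"twist":[0,0,-0.123]},{"gripper":5,"travel":[0,0,0],"twist":[0,0,0]}]'
```

```text
time: 13.1
ee_pos: [0.5333, -0.2237, 0.1597]
tcp_rot: [-180.0, -0.0, 106.9]
wrist_force: [0.7, 0.0, -1.1]
opening: 0.0105
grasp_force: 78.3
```

```bash
python3 -c "
from h import *
go((.6083,.1725,.16),106.65)"
```

```text
twist rad [-0.0006 -0.0006  0.0036]
travel mm [ 3.581e+02  1.854e+02 -3.000e-01] t 13.1
```

```bash
python3 -m crank '[{"gripper":5,"travel":[0,0,0],"twist":[0,0,0.0036]},{"gripper":5,"travel":[18,9.3,0],"twist":[0,0,0]},{"gripper":5,"travel":[36,18.6,0],"twist":[0,0,0]},{"gripper":5,"travel":[50,26,0],"twist":[0,0,0]},{"gripper":5,"travel":[50,26,0],"twist":[0,0,0]},{"gripper":5,"travel":[50,26,0],"twist":[0,0,0]},{"gripper":5,"travel":[50,26,0],"twist":[0,0,0]},{"gripper":5,"travel":[50,25.6,0],"twist":[0,0,0]},{"gripper":5,"travel":[36,18.6,0],"twist":[0,0,0]},{"gripper":5,"travel":[18.1,9.3,0],"twist":[0,0,0]},{"gripper":5,"travel":[0,0,0],"twist":[0,0,0]},{"gripper":5,"travel":[0,0,0],"twist":[0,0,0]}]'
python3 -c "
from h import *
go((.6083,.1725,.109),106.65)"
```

```text
time: 14.6
ee_pos: [0.6079, 0.1718, 0.1601]
tcp_rot: [-180.0, 0.0, 106.6]
wrist_force: [1.3, -0.2, -1.0]
opening: 0.0105
grasp_force: 78.3
twist rad [-0.0004  0.0003 -0.    ]
travel mm [ 0.5  0.5 51.1] t 14.6
```

```bash
python3 -m crank '[{"gripper":5,"travel":[0.5,0.5,10],"twist":[0,0,0]},{"gripper":5,"travel":[0,0,20],"twist":[0,0,0]},{"gripper":5,"travel":[0,0,16],"twist":[0,0,0]},{"gripper":5,"travel":[0,0,5],"twist":[0,0,0]},{"gripper":5,"travel":[0,0,0],"twist":[0,0,0]},{"gripper":5,"travel":[0,0,0],"twist":[0,0,0]}]'
python3 - <<'E'
from h import *
import cv2
s=bot.camera("scene")[:,:,::-1]; t=bot.camera("top")[:,:,::-1]
cv2.imwrite("pics/s4.png",s);cv2.imwrite("pics/t4.png",t)
a=cv2.resize(s[95:185,220:310],None,fx=4.4,fy=4.4,interpolation=cv2.INTER_CUBIC); b=cv2.resize(t[130:220,155:245],None,fx=4.4,fy=4.4,interpolation=cv2.INTER_CUBIC)
cv2.imwrite("pics/c4.png",np.hstack([a,b]))
E
```

```text
time: 15.35
ee_pos: [0.6088, 0.1731, 0.1099]
tcp_rot: [179.9, 0.0, 106.7]
wrist_force: [0.6, -0.3, -1.0]
opening: 0.0107
grasp_force: 78.3
```

View pics/c4.png

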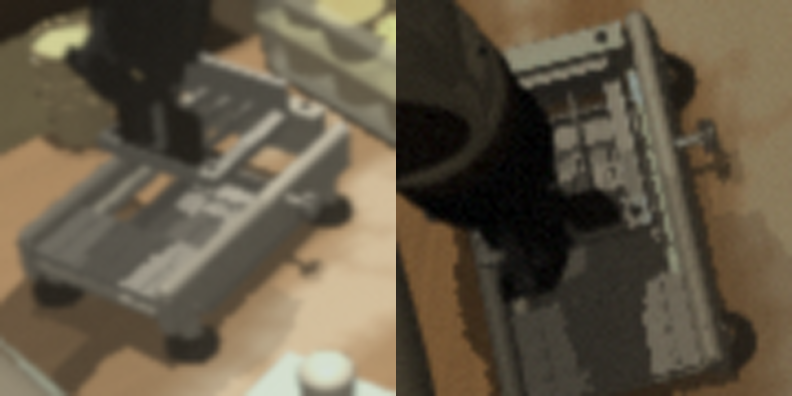

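Run:
```python
from h import *
np.set_printoptions(precision=1,suppress=True)
A=np.radians(16.65);R=np.array([[np.cos(A),-np.sin(A)],[np.sin(A),np.cos(A)]])
tcp=np.array([.6088,.1731]); dy=.0007; o=tcp+R@np.array([.037,dy])
sl=np.array([.6378,.1821]); print("cart origin in slicer mm",R.T@(o-sl)*1e3)
def cart(p): p=np.array(p)/1e3; return np.r_[o+R@p[:2],.0894+p[2]]
def crop(n,q): return (q+.5-np.array([220,95] if n=="scene" else [155,130]))*4.4+(0 if n=="scene" else np.array([396,0]))
for nm,p in dict(rr_top=(-46,-48,12),rr_bot=(-46,-48,0),rl=(-46,48,12),lipR=(46,-48,34),lipL=(46,48,34),barR=(-43,-32,48)).items():
  print(nm,*[crop(n,w2px(n,cart(p))) for n in("scene","top")])
def sw(p): p=np.array(p)/1e3; return np.r_[sl+R@p[:2],p[2]]
for nm,p in dict(ledgeR_in=(0,-42,48),railR_top=(0,-57,66),railRnear=(-115,-57,66)).items(): print(nm,*[crop(n,w2px(n,sw(p))) for n in("scene","top")])
import cv2
t=cv2.imread("pics/t4.png").astype(float).mean(2)
from scipy.ndimage import map_coordinates
c,f,T=cal("top")
for xb in(-42,-30,-10,10,30):
  y,x=np.meshgrid(-np.arange(34,56,.5),np.arange(xb-3,xb+3,.5))
  P=np.concatenate([(o[:,None,None]+np.einsum('ij,jkl->ikl',R,np.stack([x,y])/1e3)),np.full((1,)+x.shape,.1014)]).reshape(3,-1).T
  q=P@T[:3,:3].T+T[:3,3]; v=map_coordinates(t,[f*q[:,1]/q[:,2]+c["cy"],f*q[:,0]/q[:,2]+c["cx"]],order=1).reshape(x.shape).mean(0)
  print(xb,v.round().astype(int))
```

```text
cart origin in slicer mm [6.6 0.4]
rr_top [211.9 176.1] [653.2 225. ]
rr_bot [213.5 191.1] [658.5 230.5]
rl [ 94.1 133.5] [483.6 268.3]
lipR [287.7  79.4] [608.6  59.8]
lipL [172.   41.3] [438.1 102.4]
barR [188.9 119.9] [606.2 209.6]
ledgeR_in [245.2 208.1] [652.4 188.8]
railR_top [261.5 193.3] [669.9 173.6]
railRnear [160.2 287.4] [712.7 361.4]
-42 [55 61 67 74 80 84 84 82 81 79 78 77 77 78 80 83 86 89 92 95 97 98 98 97
 96 94 89 80 72 63 58 55 55 54 54 55 58 62 66 70 76 84 91 98]
-30 [ 61  67  73  78  83  84  83  82  82  82  83  86  89  92  95  98 100 101
 102 103 104 105 106 106 106 101  94  85  77  69  64  62  62  62  62  63
  66  69  74  78  85  92  98 103]
-10 [ 88  94 100 104 106 106 106 105 105 104 102 101  99  97  96  96  97  97
  97  97  97  97  97  96  92  85  77  69  62  58  58  58  59  60  61  64
  68  71  76  83  91 100 108 115]
10 [ 92  92  93  92  92  91  90  93  98 102 107 111 113 114 115 116 117 118
 118 117 117 116 115 111 104  98  91  83  77  74  72  72  73  76  76  77
  78  80  86  94 102 110 116 117]
30 [ 56  57  58  59  60  64  71  80  89  98 106 110 111 113 114 115 116 117
 117 118 118 118 117 116 114 109 101  91  80  71  63  61  65  69  74  80
  89  97 106 115 123 128 129 129]
```

The right frame edge measures about 0.5 mm to +y of the prediction, so the cartridge sits about 0.9 mm to +y in the bay. I'll correct that and lower it.

```bash
python3 -m crank '[{"gripper":5,"travel":[-0.8,0,10],"twist":[0,0,0]},{"gripper":5,"travel":[0,0,8],"twist":[0,0,0]},{"gripper":5,"travel":[0,0,4],"twist":[0,0,0]},{"gripper":5,"travel":[0,0,3],"twist":[0,0,0]},{"gripper":5,"travel":[0,0,3],"twist":[0,0,0]},{"gripper":5,"travel":[0,0,0],"twist":[0,0,0]}]'
```

```text
time: 16.2
ee_pos: [0.6086, 0.1723, 0.0809]
tcp_rot: [-180.0, -0.0, 106.7]
wrist_force: [0.5, -0.1, -2.2]
opening: 0.0106
grasp_force: 78.3
```

No contact so far, with the underside about 5 mm below the rail tops. Continuing gently.

```bash
python3 -m crank '[{"gripper":5,"travel":[0,0,3],"twist":[0,0,0]},{"gripper":5,"travel":[0,0,3],"twist":[0,0,0]},{"gripper":5,"travel":[0,0,2.5],"twist":[0,0,0]},{"gripper":5,"travel":[0,0,1.5],"twist":[0,0,0]},{"gripper":5,"travel":[0,0,1],"twist":[0,0,0]},{"gripper":5,"travel":[0,0,0],"twist":[0,0,0]}]'
```

```text
time: 16.95
ee_pos: [0.6087, 0.1723, 0.07]
tcp_rot: [-180.0, 0.0, 106.7]
wrist_force: [0.6, 0.5, -0.9]
opening: 0.0107
grasp_force: 78.3
```

```bash
python3 -m crank '[{"gripper":5,"travel":[0,0,0.7],"twist":[0,0,0]},{"gripper":5,"travel":[0,0,0.6],"twist":[0,0,0]},{"gripper":5,"travel":[0,0,0],"twist":[0,0,0]},{"gripper":5,"travel":[0,0,0],"twist":[0,0,0]}]'
```

```text
time: 17.45
ee_pos: [0.6087, 0.1723, 0.0688]
tcp_rot: [180.0, 0.0, 106.7]
wrist_force: [0.4, -0.5, -1.5]
opening: 0.0109
grasp_force: 78.3
```

```bash
python3 -m crank '[{"gripper":5,"travel":[0,0,0.5],"twist":[0,0,0]},{"gripper":5,"travel":[0,0,0],"twist":[0,0,0]},{"gripper":5,"travel":[0,0,0],"twist":[0,0,0]}]';python3 -m crank '[{"gripper":5,"travel":[0,0,0.5],"twist":[0,0,0]},{"gripper":5,"travel":[0,0,0],"twist":[0,0,0]},{"gripper":5,"travel":[0,0,0],"twist":[0,0,0]}]'
```

```text
time: 17.82
ee_pos: [0.6088, 0.1724, 0.0685]
tcp_rot: [180.0, -0.0, 106.7]
wrist_force: [-0.2, 0.1, 1.2]
opening: 0.0101
grasp_force: 78.6
time: 18.2
ee_pos: [0.609, 0.1724, 0.0685]
tcp_rot: [179.9, 0.0, 106.7]
wrist_force: [-2.2, -0.1, 5.7]
opening: 0.0103
grasp_force: 79.3
```

It's seated on the ledges: z matches the prediction, with light contact. I'll ease off slightly and slide it in.

```bash
python3 -m crank '[{"gripper":5,"travel":[0,0,-0.3],"twist":[0,0,0]},{"gripper":5,"travel":[0,2,0],"twist":[0,0,0]},{"gripper":5,"travel":[0,3,0],"twist":[0,0,0]},{"gripper":5,"travel":[0,3,0],"twist":[0,0,0]},{"gripper":5,"travel":[0,2,0],"twist":[0,0,0]},{"gripper":5,"travel":[0,2,0],"twist":[0,0,0]},{"gripper":5,"travel":[0,2,0],"twist":[0,0,0]},{"gripper":5,"travel":[0,0,0],"twist":[0,0,0]},{"gripper":5,"travel":[0,0,0],"twist":[0,0,0]}]'
python3 -m crank '[{"gripper":5,"travel":[0,1,0],"twist":[0,0,0]},{"gripper":5,"travel":[0,1,0],"twist":[0,0,0]},{"gripper":5,"travel":[0,1,0],"twist":[0,0,0]},{"gripper":5,"travel":[0,0,0],"twist":[0,0,0]},{"gripper":5,"travel":[0,0,0],"twist":[0,0,0]}]'
```

```text
time: 19.32
ee_pos: [0.6226, 0.1765, 0.0685]
tcp_rot: [179.9, 0.0, 106.7]
wrist_force: [-0.1, 0.0, 5.4]
opening: 0.0107
grasp_force: 79.3
time: 19.95
ee_pos: [0.6249, 0.1772, 0.0685]
tcp_rot: [-180.0, -0.0, 106.7]
wrist_force: [-3.5, -1.3, 7.3]
opening: 0.0107
grasp_force: 79.7
```

Pins engaged. Continuing slowly.

```bash
python3 -m crank '[{"gripper":5,"travel":[0,1,-0.1],"twist":[0,0,0]},{"gripper":5,"travel":[0,1,0],"twist":[0,0,0]},{"gripper":5,"travel":[0,1,-0.1],"twist":[0,0,0]},{"gripper":5,"travel":[0,0,0],"twist":[0,0,0]},{"gripper":5,"travel":[0,0,0],"twist":[0,0,0]}]'
python3 -m crank '[{"gripper":5,"travel":[0,0.7,0],"twist":[0,0,0]},{"gripper":5,"travel":[0,0.7,0],"twist":[0,0,0]},{"gripper":5,"travel":[0,0,0],"twist":[0,0,0]},{"gripper":5,"travel":[0,0,0],"twist":[0,0,0]}]'
```

```text
time: 20.58
ee_pos: [0.6274, 0.178, 0.0685]
tcp_rot: [-179.9, -0.0, 106.7]
wrist_force: [-4.9, -1.2, 5.7]
opening: 0.0106
grasp_force: 79.6
time: 21.08
ee_pos: [0.6286, 0.1783, 0.0685]
tcp_rot: [-179.9, -0.0, 106.7]
wrist_force: [-6.0, -1.3, 8.0]
opening: 0.0105
grasp_force: 79.8
```

```bash
python3 -m crank '[{"gripper":5,"travel":[0,0.5,0],"twist":[0,0,0]},{"gripper":5,"travel":[0,0.5,-0.1],"twist":[0,0,0]},{"gripper":5,"travel":[0,0,0],"twist":[0,0,0]},{"gripper":5,"travel":[0,0,0],"twist":[0,0,0]}]'
python3 -m crank '[{"gripper":5,"travel":[0,0.4,0],"twist":[0,0,0]},{"gripper":5,"travel":[0,0.3,0],"twist":[0,0,0]},{"gripper":5,"travel":[0,0,0],"twist":[0,0,0]},{"gripper":5,"travel":[0,0,0],"twist":[0,0,0]}]'
```

```text
time: 21.58
ee_pos: [0.6293, 0.1785, 0.0685]
tcp_rot: [-179.9, -0.0, 106.7]
wrist_force: [-7.0, -1.5, 7.5]
opening: 0.0107
grasp_force: 79.7
time: 22.08
ee_pos: [0.6294, 0.1786, 0.0685]
tcp_rot: [-179.8, -0.0, 106.7]
wrist_force: [-10.4, -2.8, 8.3]
opening: 0.0109
grasp_force: 80.0
```

```bash
python3 -m crank '[{"gripper":5,"travel":[0,0.4,0],"twist":[0,0,0]},{"gripper":5,"travel":[0,0.4,0],"twist":[0,0,0]},{"gripper":5,"travel":[0,0,0],"twist":[0,0,0]},{"gripper":5,"travel":[0,0,0],"twist":[0,0,0]},{"gripper":5,"travel":[0,0,0],"twist":[0,0,0]}]'
```

```text
time: 22.7
ee_pos: [0.6294, 0.1787, 0.0685]
tcp_rot: [-179.7, -0.0, 106.7]
wrist_force: [-15.2, -3.0, 10.3]
opening: 0.0106
grasp_force: 80.3
```

Run:
```python
from h import *
import cv2
s=bot.camera("scene")[:,:,::-1]; t=bot.camera("top")[:,:,::-1]
a=cv2.resize(s[95:185,220:310],None,fx=4.4,fy=4.4,interpolation=cv2.INTER_CUBIC); b=cv2.resize(t[130:220,155:245],None,fx=4.4,fy=4.4,interpolation=cv2.INTER_CUBIC)
cv2.imwrite("pics/c5.png",np.hstack([a,b]))
print(bot.get_obs()["wrist_force"],bot.get_obs()["ee_pos"])
```

```text
[-14.62143903  -3.06703928  10.50547258] [0.62937357 0.17870372 0.06850372]
```

View pics/c5.png

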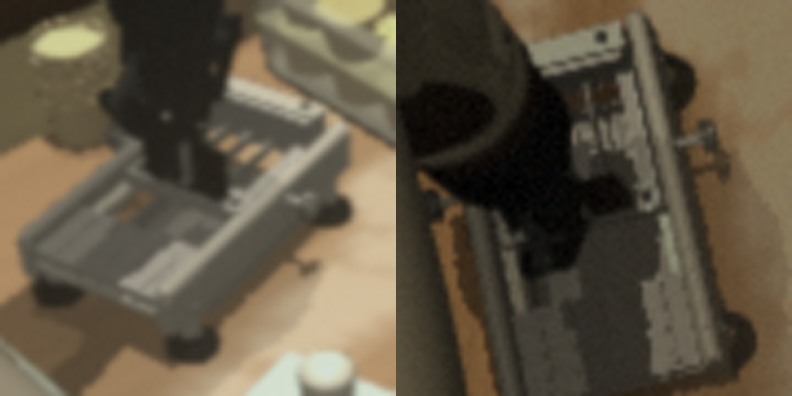

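The cartridge lies flat between the rails, up against the stop at crop (580,60). Position didn't change from 11 to 15 N, so it's on the solid face. Handing in.

```bash
python3 -c "
from workcell import bot
print(bot.job_done())"
```

```text
the job is handed in; nothing more can be done
None
```

The job is handed in: the pusher stands on the worktop clear of the slicer, and the three-blade cartridge is flat in the bay against the stop, held there with about 15 N measured at the wrist (handed in after about 23 s).

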